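Find the cast railcar by weight and set it in the train

TASK

One of the four identical closed collector's cases still holds the heavy cast railcar; the others hold only a light packing block and must stay closed. Heft the closed cases one by one by their wooden plinths, setting each back where it stood, until you have felt the heavy one; take the cover off that case alone and lay it aside, lift the railcar out and set it fully down in the groove of the display stand, in the gap between the two railcars there, then put the cover properly back on its plinth. Leave the glue bottle and the earbud case where they are.

Things in the scene. Friction and masses are not known exactly. Their poses are not given: they have to be found in the camera images.
- plinth_a: dark wooden plinth of case A, one of four identical collector's cases in a loose row, all pointing the same way; 127 x 62 x 20 mm, its sides free down to the bench (the cover stands back 4 mm all round). On it a step 110 x 45 mm, top at z = 25.5 mm, rim narrowed 2 mm as a lead-in, locates the cover. Origin at the centre of its underside, x along its length, z up
- plinth_b: dark wooden plinth of case B, one of four identical collector's cases in a loose row, all pointing the same way; 127 x 62 x 20 mm, like case A. Plinth 0.11 to 0.15 kg, cover 0.05 kg; with the railcar the closed case weighs 0.16 to 0.2 kg more than with a packing block. Origin at the centre of its underside, x along its length, z up
- plinth_c: dark wooden plinth of case C, one of four identical collector's cases in a loose row, all pointing the same way; 127 x 62 x 20 mm, like case A. Origin at the centre of its underside, x along its length, z up
- plinth_d: dark wooden plinth of case D, one of four identical collector's cases in a loose row, all pointing the same way; 127 x 62 x 20 mm, like case A. Origin at the centre of its underside, x along its length, z up
- cover_a: grey lift-off cover of case A: open-bottomed box 119 x 54 mm outside, 114 x 49 mm inside, 28 mm high, walls 2.5 mm. Origin at the centre of its lower rim, x along its length, z up. Closed, its rim lies on the plinth at plinth z = 20 mm, centred, 2 mm play a side round the step, top at z = 48 mm; held only by its weight
- cover_b: grey lift-off cover of case B: open-bottomed box 119 x 54 mm outside, 114 x 49 mm inside, 28 mm high, walls 2.5 mm. Origin at the centre of its lower rim, x along its length, z up. Closed, its rim lies on the plinth at plinth z = 20 mm, centred, 2 mm play a side round the step, top at z = 48 mm; held only by its weight
- cover_c: grey lift-off cover of case C: open-bottomed box 119 x 54 mm outside, 114 x 49 mm inside, 28 mm high, walls 2.5 mm. Origin at the centre of its lower rim, x along its length, z up. Closed, its rim lies on the plinth at plinth z = 20 mm, centred, 2 mm play a side round the step, top at z = 48 mm; held only by its weight
- cover_d: grey lift-off cover of case D: open-bottomed box 119 x 54 mm outside, 114 x 49 mm inside, 28 mm high, walls 2.5 mm. Origin at the centre of its lower rim, x along its length, z up. Closed, its rim lies on the plinth at plinth z = 20 mm, centred, 2 mm play a side round the step, top at z = 48 mm; held only by its weight
- liner_a: felt lining of the recess (102 x 25 mm, floor at plinth z = 21 mm) in plinth A, part of it; origin on the plinth's axis, 20 mm above its underside. The railcar lies in one of the four, balsa packing blocks (21 x 62 x 12 mm, 15 g) in the others: loose, hidden while closed
- liner_b: felt lining of the recess (102 x 25 mm, floor at plinth z = 21 mm) in plinth B, part of it; origin on the plinth's axis, 20 mm above its underside. The railcar: body 17 mm wide, 92 mm long (99 mm over couplings), 18 mm high, 0.17 to 0.21 kg, along plinth x, body centred over the plinth within about 4 mm; in the recess its top is at plinth z = 39 mm, its sides free above z = 25.5 mm
- liner_c: felt lining of the recess (102 x 25 mm, floor at plinth z = 21 mm) in plinth C, part of it; origin on the plinth's axis, 20 mm above its underside. As in case A
- liner_d: felt lining of the recess (102 x 25 mm, floor at plinth z = 21 mm) in plinth D, part of it; origin on the plinth's axis, 20 mm above its underside. As in case A
- stand: low wooden display stand, fixed to the bench, 62 x 350 x 18 mm; origin at the centre of its underside, y along its length, z up. A centred groove 24 mm wide runs along y, felt floor at z = 13 mm, its sides' tops at z = 18 mm. At each end of it a railcar is fixed (17 mm wide, 103 mm long, tops at z = 31 mm); between them, centred on the stand, is the empty gap, 126 mm long
- groove_felt: grey felt strip on the floor of the stand's groove, 24 x 338 x 1 mm, part of the stand; origin at the stand's centre, 12 mm above the bench
- glue: bystander: white glue bottle, 38 mm across, 72 mm high, standing among the cases; origin at the centre of its underside
- earbuds: bystander: round black earbud case, 55 mm across, 24 mm high, lying among the cases; origin at the centre of its underside
- drive: flat black zip case beside the row, fixed, 122 (x) x 78 (y) x 15 mm; origin at the centre of its underside
- tape: flat roll of masking tape beside the row, fixed, 100 mm across, 25 mm high; origin at the centre of its underside

How it is judged:
By the outcome, as a careful person would: the job done as asked, in the order asked, and still so for the second after the job is handed in, with the robot touching nothing.
It also fails if it takes over 72 s, if anything falls off the work surface, if the arm or the gripper's body presses on something with over 40 N, if the wrist force passes 120 N, or if a joint passes its speed limit or range.

ROBOT

A 6-joint arm with a two-finger parallel gripper is mounted at the origin on a cart in front of the work surface, level with it; the furniture and walls round the work are solid. World frame = base frame: x ahead of the robot, y to its left, z up, the work surface at z = 0. Lengths are in mm, angles in rad, forces in N, time in s.
With the tool pointing down it reaches from about 375 to 925 mm from the base axis. Payload 5.7 kg.
Tool frame: the origin (TCP) lies on the centre line of the jaws, within the pads' length; the fingertips stand ctrl.tip_reach ahead of it and the grasp point (between the pads) is the TCP (ctrl.tip_reach is the distance from the TCP to the fingertips, in mm); z points along the fingers, y is the line along which they close (so a half turn about z gives the same grasp; the last joint's range is limited). The gripper opens to 88 mm and grips with 3 to 60 N. Pads are 20 mm wide; open, the fingers measure 115 mm over their backs; the gripper's body (75 mm by 178 mm) begins 61 mm behind the grasp point.
Start: joints at [1.108, 0.359, 1.51, -0, 1.272, -0.115], TCP at [204.49, 564.046, 241.623] pointing down, gripper open.
Joint ranges: [-2.97, 2.97], [-1.01, 2.36], [0.21, 2.38], [-0.96, 4.11], [0.2, 2.71], [-2.98, 2.98]. Speed limits (rad/s): [2.39, 2.39, 3.14, 3.14, 3.14, 3.14].

INTERFACE

Orientations are given as a unit quaternion [x, y, z, w].
In Python, from plant import monitor, optics, ctrl gives the robot as it stands.
- The arm moves only by the tool arm_command, never from a script. Its argument "rows" is a list that holds one entry, the list of rows, each a list of 7 numbers: the shift along the world's x, y, z in units of 25 mm (1.0 is 25 mm), then the turn, a rotation vector about the world's x, y, z in units of 6 degrees (1.0 is 6 degrees), then the finger opening in mm, from 0 to 87.8. A call has 1 to 20 rows; each row is the pose to reach, as a shift and turn from the pose commanded when the call began; what a row does not reach only later rows make up. A row lasts 1/12 s, in which the tool goes at most 41.7 mm and 7.16 degrees, less where a joint would pass 70% of its speed; a pose out of reach is approached as far as the arm can. A call with a gripper value outside its range is refused whole. The fingers move at their own pace and stop on an object; the grip force is fixed at half the most. Time passes only in rows, so rows that repeat a pose let the fingers close. It gives the time, the measured TCP pose, the force, the opening and the grip force at its end, in the units of the state.
- monitor.state(): the state, without advancing time (a new reading comes with each control period).
- optics.get_image(name): name is "side" or "top" or "wrist"; returns the picture (400x640x3 uint8, red, green, blue); there is no depth.
- optics.camera_params(name): a dict with "fx", "fy", "cx", "cy" (pixels), "rvec" (rotation vector, rad) and "tvec" (3), from world to camera coordinates, as OpenCV has them. Camera axes: x right, y down, z forward; pixel columns grow to the right and rows downward; lengths in mm; the calibration is good to about 2 mm. A picture is of the moment at which its call begins: read the wrist's pose just before it. camera_params takes no time and is no camera call; for the wrist camera it gives the pose at the moment of the call.
- ctrl.close_job(): hands the job in; it is judged then, once.
The state is a dict: "clock": time; "qpos": joint angles; "joint_vel": joint speeds; "tau": joint torques, N m; "ee_pos": TCP position; "tcp_rot": TCP orientation; "wrist_force": force on the tool from outside, world axes, zero at the start; "torque": the same for the moment, N m; "finger_gap": opening from 0.0 (shut) to 1.0 (fully open); "gripper_force": force on a finger pad.
Only numpy, scipy, OpenCV 4.12 (cv2) and the standard library are available. Lean on these libraries where they do the work, as an engineer would, in place of code of your own. Each camera call takes 0.05 s, during which the arm holds its last target. There are 200 camera calls.

## Working session

There is one attempt and no reset: what is moved stays moved. The work goes in short steps, Python scripts to look and compute and a tool call to move; the robot and the scene stay as the last step left them, time stands still between calls to the robot, and variables do not carry over. Pictures are saved under pics/ and viewed, at most 10 in all, crops included, and the job is handed in when it is done.

Besides the shell and the picture viewer there is one more tool, called after ">>>" by a JSON object that holds its "fn" and its "kwargs", one argument or row to a line. arm_command: Moves the arm, as the interface text tells. Its arguments: {"type":"object","properties":{"rows":{"type":"array","items":{"type":"array","items":{"type":"array","items":{"type":"number"}}}}},"required":["rows"]}

```bash
mkdir -p pics; ls
cat > h.py <<'E'
import numpy as np, cv2
from plant import monitor, optics, ctrl
def P(n):
    c=optics.camera_params(n); K=np.array([[c['fx'],0,c['cx']],[0,c['fy'],c['cy']],[0,0,1.]])
    return K,cv2.Rodrigues(np.array(c['rvec'],float))[0],np.array(c['tvec'],float).reshape(3)
def save(n,f):
    p=P(n); im=optics.get_image(n); cv2.imwrite('pics/'+f,im[:,:,::-1]); return im,p
def proj(p,X):
    K,R,t=p; x=(np.atleast_2d(X)@R.T+t)@K.T; return x[:,:2]/x[:,2:]
def onz(p,uv,z):
    K,R,t=p; uv=np.atleast_2d(uv); d=np.c_[uv,np.ones(len(uv))]@np.linalg.inv(K).T@R; C=-R.T@t
    return C+d*((z-C[2])/d[:,2])[:,None]
def tri(obs):
    A=[];b=[]
    for p,uv in obs:
        K,R,t=p; C=-R.T@t; d=R.T@np.linalg.inv(K)@np.array([*uv,1.]); d/=np.linalg.norm(d); M=np.eye(3)-np.outer(d,d); A.append(M); b.append(M@C)
    return np.linalg.solve(sum(A),sum(b))
E
python3 - <<'E'
from h import *
np.set_printoptions(precision=1,suppress=True)
print(monitor.state(), ctrl.tip_reach)
a,_=save('top','t0.png');b,_=save('side','s0.png')
for n in('top','side','wrist'):
    K,R,t=P(n);print(n,-R.T@t,R[2],K[0,0])
E
```

```text
pics
{'clock': 0.0, 'qpos': array([ 1.1,  0.4,  1.5, -0. ,  1.3, -0.1]), 'joint_vel': array([-0., -0.,  0.,  0.,  0., -0.]), 'tau': array([  0. , -51.5, -27.1,   0.1,   0. ,  -0. ]), 'ee_pos': array([204.2, 563.5, 240.8]), 'tcp_rot': array([ 0.2,  1. , -0. , -0. ]), 'wrist_force': array([1. , 0.1, 0.1]), 'torque': array([ 0., -0., -0.]), 'gripper_force': 0.0, 'finger_gap': 1.0016425922280467} 19.0
top [ 400.9   -5.  1169.6] [ 0.1  0.  -1. ] 371.4556079733428
side [ -130.2 -1087.3   614.3] [ 0.5  0.8 -0.4] 499.1649357502161
wrist [137.8 586.3 384.1] [ 0.2 -0.1 -1. ] 335.17242659632564
```

View pics/t0.png

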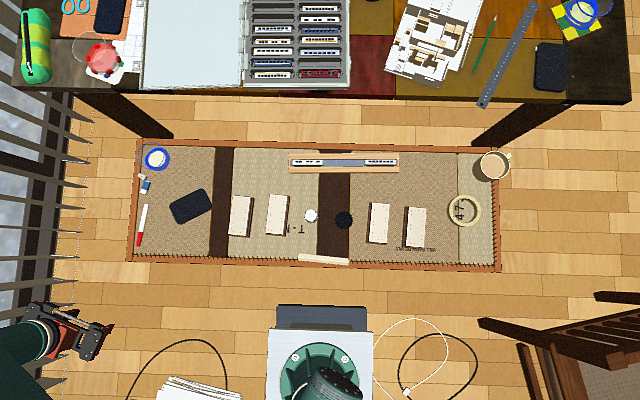

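View pics/s0.png

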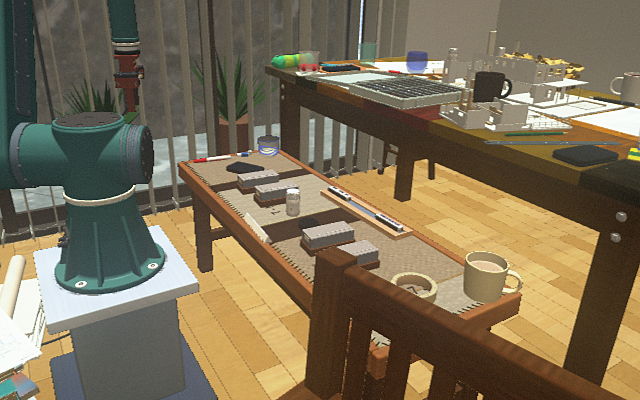

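The top view shows cases with their tops at about (240,216), (277,214), (379,223) and (415,226). The stand is at (344,163), glue at (310,215), earbuds at (343,220), drive at (190,206) and tape at (463,210). The side view confirms this. Next come rough positions, then a move over the row.

Run:
```python
from h import *
np.set_printoptions(precision=1,suppress=True)
p=P('top')
for n,u,z in (('A',(240,216),48),('B',(277,214),48),('C',(379,223),48),('D',(415,226),48),('stand',(344,163),31),('glue',(310,215),72),('ear',(343,220),24)): print(n,onz(p,u,z)[0])
s=monitor.state(); K,R,t=P('wrist'); 
from scipy.spatial.transform import Rotation as Ro
T=Ro.from_quat(s['tcp_rot']); print(s['tcp_rot'],T.as_matrix()); print(T.inv().apply(-R.T@t-s['ee_pos']), (R@T.as_matrix()))
print(s['qpos'])
im=cv2.imread('pics/t0.png')[140:280,120:520]; cv2.imwrite('pics/t0c.png',cv2.resize(im,None,fx=2,fy=2,interpolation=cv2.INTER_CUBIC))
```

```text
A [487.5 252.3  48. ]
B [496.8 140.3  48. ]
C [ 478.3 -168.8   48. ]
D [ 472.3 -277.1   48. ]
stand [664.1 -60.3  31. ]
glue [494.5  39.1  72. ]
ear [486.  -61.3  24. ]
[ 0.2  1.  -0.  -0. ] [[-0.9  0.3 -0. ]
 [ 0.3  0.9 -0. ]
 [ 0.  -0.  -1. ]]
[  70.2   -1.5 -143.1] [[-0.   1.  -0. ]
 [-1.  -0.  -0.3]
 [-0.3  0.   1. ]]
[ 1.1  0.4  1.5 -0.   1.3 -0.1]
```

>>> {"fn": "arm_command", "kwargs": {
  "rows": [
    [[9, -15, 0.4, 0, 0, 3.32, 87.8], [9, -15, 0.4, 0, 0, 3.32, 87.8], [9, -15, 0.4, 0, 0, 3.32, 87.8], [9, -15, 0.4, 0, 0, 3.32, 87.8], [9, -15, 0.4, 0, 0, 3.32, 87.8], [9, -15, 0.4, 0, 0, 3.32, 87.8], [9, -15, 0.4, 0, 0, 3.32, 87.8], [9, -15, 0.4, 0, 0, 3.32, 87.8], [9, -15, 0.4, 0, 0, 3.32, 87.8], [9, -15, 0.4, 0, 0, 3.32, 87.8], [9, -15, 0.4, 0, 0, 3.32, 87.8], [9, -15, 0.4, 0, 0, 3.32, 87.8], [9, -15, 0.4, 0, 0, 3.32, 87.8], [9, -15, 0.4, 0, 0, 3.32, 87.8]]
  ]
}}

```text
clock: 1.27
ee_pos: [428.8, 189.4, 251.3]
tcp_rot: [0.0, 1.0, 0.0, -0.001]
wrist_force: [-0.8, -0.2, 0.3]
finger_gap: 0.998
gripper_force: 0.0
```

```bash
cat >> h.py <<'E'
import pickle
def snap(f):
    im,p=save('wrist',f+'.png'); pickle.dump((im,p),open(f+'.pkl','wb')); return im,p
E
python3 - <<'E'
from h import *
s=monitor.state();print(s['clock'],s['ee_pos'],s['wrist_force'],s['qpos'],s['joint_vel']); snap('w1')
E
```

```text
1.2667 [428.79130956 189.42426668 251.31394851] [-0.79451533 -0.16733785  0.28316417] [ 2.68034682e-01  1.58907825e-01  1.76776962e+00  5.91037446e-04
  1.21599588e+00 -1.30230928e+00] [ 0.02456371 -0.00217575  0.00146864 -0.00014594 -0.00036127 -0.00196821]
```

View pics/w1.png

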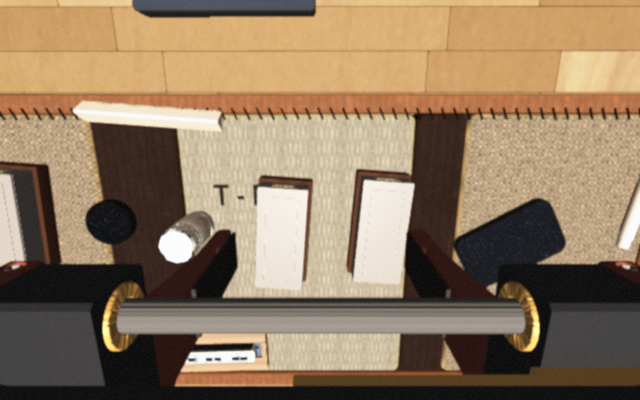

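>>> {"fn": "arm_command", "kwargs": {
  "rows": [
    [[0, -12, 0, 0, 0, 0, 87.8], [0, -12, 0, 0, 0, 0, 87.8], [0, -12, 0, 0, 0, 0, 87.8], [0, -12, 0, 0, 0, 0, 87.8], [0, -12, 0, 0, 0, 0, 87.8], [0, -12, 0, 0, 0, 0, 87.8], [0, -12, 0, 0, 0, 0, 87.8], [0, -12, 0, 0, 0, 0, 87.8], [0, -12, 0, 0, 0, 0, 87.8], [0, -12, 0, 0, 0, 0, 87.8], [0, -12, 0, 0, 0, 0, 87.8]]
  ]
}}

```text
clock: 2.23
ee_pos: [429.2, -108.8, 251.4]
tcp_rot: [-0.001, 1.0, 0.001, -0.0]
wrist_force: [0.2, 0.1, 0.2]
finger_gap: 1.002
gripper_force: 0.0
```

Run:
```python
from h import *
s=monitor.state();print(s['clock'],s['ee_pos'],s['wrist_force'],s['qpos'],s['joint_vel']); snap('w2')
```

```text
2.2333 [ 429.21700569 -108.83858537  251.40185569] [0.23304491 0.14589901 0.17865614] [-4.05143184e-01  1.19289437e-01  1.81631437e+00  7.33444040e-04
  1.20707189e+00 -1.97799650e+00] [ 0.01196144 -0.00307294  0.00034235 -0.00158527 -0.00154945 -0.00726278]
```

View pics/w2.png

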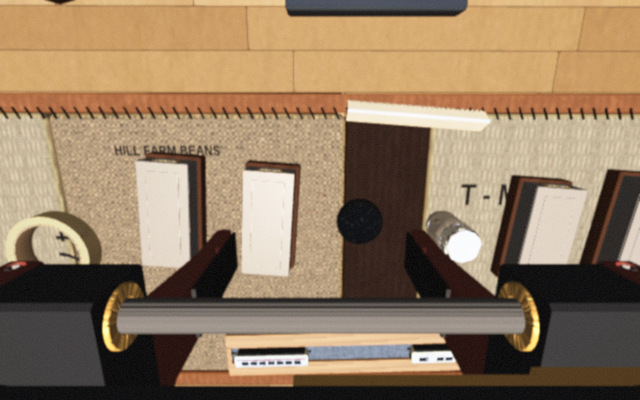

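The images are rotated: down is +x and right is +y. In w1 the cover tops are case B (282,237) and case A (383,230). In w2 they are case C (268,220) and case D (163,215), with the stand gap near (360,352). I'll take a third view further right and then fit the cover corners.

>>> {"fn": "arm_command", "kwargs": {
  "rows": [
    [[0, -6, 0, 0, 0, 0, 87.8], [0, -6, 0, 0, 0, 0, 87.8], [0, -6, 0, 0, 0, 0, 87.8], [0, -6, 0, 0, 0, 0, 87.8], [0, -6, 0, 0, 0, 0, 87.8], [0, -6, 0, 0, 0, 0, 87.8], [0, -6, 0, 0, 0, 0, 87.8]]
  ]
}}

```text
clock: 2.87
ee_pos: [429.5, -258.9, 251.3]
tcp_rot: [-0.001, 1.0, 0.001, -0.0]
wrist_force: [0.0, 0.7, 0.6]
finger_gap: 0.999
gripper_force: 0.0
```

```bash
cat >> h.py <<'E'
def tops(im):
    h=cv2.cvtColor(im,cv2.COLOR_RGB2HSV); m=((h[...,2]>185)&(h[...,1]<40)).astype(np.uint8)
    m=cv2.morphologyEx(m,cv2.MORPH_OPEN,np.ones((3,3))); m[:130]=0
    out=[]
    for c in cv2.findContours(m,cv2.RETR_EXTERNAL,cv2.CHAIN_APPROX_NONE)[0]:
        if cv2.contourArea(c)>2000: out.append(c[:,0].astype(float))
    return out
def rect(p,c,z):
    X=onz(p,c,z)[:,:2].astype(np.float32); (cx,cy),(a,b),th=cv2.minAreaRect(X)
    if a<b: a,b,th=b,a,th+90
    th=(th+90)%180-90
    return np.array([cx,cy,a,b,th])
E
python3 - <<'E'
from h import *
np.set_printoptions(precision=1,suppress=True)
s=monitor.state();print(s['clock'],s['ee_pos'],s['wrist_force']); snap('w3')
for f in('w1','w2','w3'):
    im,p=pickle.load(open(f+'.pkl','rb'))
    for c in tops(im):
        print(f,c.mean(0),c.min(0),c.max(0),[rect(p,c,z) for z in (48,)], rect(p,c,58)[:2]-rect(p,c,48)[:2])
im,p=pickle.load(open('w2.pkl','rb'));print(im[215,163],im[220,268],im[230,225],im[300,245])
E
```

```text
2.8667 [ 429.5 -258.9  251.3] [0.  0.7 0.6]
w1 [280.  237.5] [255. 187.] [307. 289.] [array([497.4, 143.2, 118.5,  53.3,  -4.2])] [-4.   1.3]
w1 [382.2 231.3] [353. 180.] [413. 283.] [array([490.2, 255.7, 118.5,  53.5,  -4.2])] [-3.8 -2. ]
w2 [552.4 225.5] [520. 187.] [586. 263.] [array([482.8, 144.2,  88.6,  53. ,  -4.3])] [-3.6 -7.3]
w2 [266.6 222.1] [242. 171.] [293. 275.] [array([ 480.3, -169. ,  118. ,   53.1,   -4.3])] [-3.5  1.7]
w2 [162.7 212.2] [136. 162.] [189. 266.] [array([ 470.3, -280.1,  117.7,   52.9,   -4.3])] [-3.2  4.9]
w3 [401.1 220. ] [374. 171.] [435. 273.] [array([ 480.1, -169.5,  117.5,   53.1,   -4.2])] [-3.5 -2.6]
w3 [301.7 213.3] [276. 161.] [330. 267.] [array([ 470.4, -280.4,  118. ,   52.8,   -4.2])] [-3.2  0.6]
[229 219 203] [241 233 222] [68 48 37] [36 34 33]
```

Two views agree. The tops fit 118 x 53 mm at z = 48 mm, yaw -4.2°. Centres are D (470,-280), C (480,-169), B (497,144) and A (490,256). I'll heft D first.

>>> {"fn": "arm_command", "kwargs": {
  "rows": [
    [[1.64, -0.77, -1, 0, 0, -0.7, 87.8], [1.64, -0.77, -2.5, 0, 0, -0.7, 87.8], [1.64, -0.77, -4, 0, 0, -0.7, 87.8], [1.64, -0.77, -5.6, 0, 0, -0.7, 87.8], [1.64, -0.77, -7.2, 0, 0, -0.7, 87.8], [1.64, -0.77, -8.4, 0, 0, -0.7, 87.8], [1.64, -0.77, -9.1, 0, 0, -0.7, 87.8], [1.64, -0.77, -9.1, 0, 0, -0.7, 87.8], [1.64, -0.77, -9.1, 0, 0, -0.7, 58], [1.64, -0.77, -9.1, 0, 0, -0.7, 58], [1.64, -0.77, -9.1, 0, 0, -0.7, 58], [1.64, -0.77, -9.1, 0, 0, -0.7, 58], [1.64, -0.77, -9.1, 0, 0, -0.7, 58], [1.64, -0.77, -9.1, 0, 0, -0.7, 58]]
  ]
}}

```text
clock: 4.08
ee_pos: [471.0, -280.1, 25.1]
tcp_rot: [0.037, 0.999, -0.0, 0.001]
wrist_force: [1.4, 3.3, 6.9]
finger_gap: 0.703
gripper_force: 30.0
```

>>> {"fn": "arm_command", "kwargs": {
  "rows": [
    [[0, 0, 0.3, 0, 0, 0, 58], [0, 0, 0.8, 0, 0, 0, 58], [0, 0, 1.2, 0, 0, 0, 58], [0, 0, 1.2, 0, 0, 0, 58], [0, 0, 1.2, 0, 0, 0, 58], [0, 0, 1.2, 0, 0, 0, 58], [0, 0, 1.2, 0, 0, 0, 58]]
  ]
}}

```text
clock: 4.67
ee_pos: [470.1, -280.0, 53.7]
tcp_rot: [0.037, 0.999, 0.0, -0.0]
wrist_force: [-0.1, 0.4, -1.9]
finger_gap: 0.704
gripper_force: 30.0
```

```bash
cat >> h.py <<'E'
def heft(n=4):
    F=[monitor.state()]
    for _ in range(n): optics.get_image('wrist'); F.append(monitor.state())
    s=F[-1]
    print(s['clock'],s['ee_pos'],s['finger_gap']*87.8,s['gripper_force'],'Fz',[round(f['wrist_force'][2],2) for f in F],np.mean([f['wrist_force'] for f in F],0),s['torque'],s['tau'])
E
python3 -c "
from h import *
np.set_printoptions(precision=2,suppress=True)
heft()"
```

```text
4.8667 [ 470.26 -280.02   53.68] 62.1003351232592 29.99962091445923 Fz [np.float64(-1.91), np.float64(-2.45), np.float64(-2.16), np.float64(-2.33), np.float64(-1.06)] [ 0.01 -0.08 -1.98] [0.06 0.01 0.08] [ -0.01 -52.75 -17.3   -0.04   0.06   0.  ]
```

D weighs about 2.0 N, so it is light. I'll set it back and go to C.

>>> {"fn": "arm_command", "kwargs": {
  "rows": [
    [[0, 0, -0.7, 0, 0, 0, 58], [0, 0, -1.17, 0, 0, 0, 58], [0, 0, -1.17, 0, 0, 0, 58], [0, 0, -1.17, 0, 0, 0, 87.8], [0, 0, -1.17, 0, 0, 0, 87.8], [0, 0, -1.17, 0, 0, 0, 87.8], [0, 0, -1.17, 0, 0, 0, 87.8], [0, 0, 0.2, 0, 0, 0, 87.8], [0, 0, 1.5, 0, 0, 0, 87.8], [0.15, 1.6, 1.5, 0, 0, 0, 87.8], [0.3, 3.2, 1.5, 0, 0, 0, 87.8], [0.39, 4.44, 1.5, 0, 0, 0, 87.8], [0.39, 4.44, 1.2, 0, 0, 0, 87.8], [0.39, 4.44, 0, 0, 0, 0, 87.8], [0.39, 4.44, -1.1, 0, 0, 0, 87.8], [0.39, 4.44, -1.1, 0, 0, 0, 87.8], [0.39, 4.44, -1.1, 0, 0, 0, 58], [0.39, 4.44, -1.1, 0, 0, 0, 58], [0.39, 4.44, -1.1, 0, 0, 0, 58], [0.39, 4.44, -1.1, 0, 0, 0, 58]]
  ]
}}

```text
clock: 6.53
ee_pos: [481.2, -169.9, 28.0]
tcp_rot: [0.037, 0.999, -0.001, 0.001]
wrist_force: [0.5, 2.0, 1.2]
finger_gap: 0.735
gripper_force: 0.9
```

>>> {"fn": "arm_command", "kwargs": {
  "rows": [
    [[0, 0, 0, 0, 0, 0, 58], [0, 0, 0, 0, 0, 0, 58], [0, 0, 0.3, 0, 0, 0, 58], [0, 0, 0.8, 0, 0, 0, 58], [0, 0, 1.2, 0, 0, 0, 58], [0, 0, 1.2, 0, 0, 0, 58], [0, 0, 1.2, 0, 0, 0, 58], [0, 0, 1.2, 0, 0, 0, 58], [0, 0, 1.2, 0, 0, 0, 58]]
  ]
}}

```text
clock: 7.28
ee_pos: [479.9, -169.0, 56.2]
tcp_rot: [0.037, 0.999, 0.0, -0.0]
wrist_force: [0.9, -0.4, -1.3]
finger_gap: 0.707
gripper_force: 30.0
```

```bash
python3 -c "
from h import *
np.set_printoptions(precision=2,suppress=True)
heft()"
```

```text
7.4833 [ 479.96 -169.07   56.21] 62.01969877699118 29.999449253082275 Fz [np.float64(-1.3), np.float64(-2.32), np.float64(-2.36), np.float64(-0.9), np.float64(-2.59)] [ 0.6  -0.11 -1.89] [ 0.06 -0.05  0.  ] [  0.   -48.93 -16.09  -0.03   0.07  -0.  ]
```

C is also light at about 1.9 N. Next is B.

>>> {"fn": "arm_command", "kwargs": {
  "rows": [
    [[0, 0, -0.7, 0, 0, 0, 58], [0, 0, -1.17, 0, 0, 0, 58], [0, 0, -1.17, 0, 0, 0, 58], [0, 0, -1.17, 0, 0, 0, 87.8], [0, 0, -1.17, 0, 0, 0, 87.8], [0, 0, -1.17, 0, 0, 0, 87.8], [0, 0, -1.17, 0, 0, 0, 87.8], [0, 0, 0, 0, 0, 0, 87.8], [0, 0, 1.5, 0, 0, 0, 87.8], [0, 0, 2.6, 0, 0, 0, 87.8], [0.69, 12.51, 2.6, 0, 0, 0, 87.8], [0.69, 12.51, 2.6, 0, 0, 0, 87.8], [0.69, 12.51, 2.6, 0, 0, 0, 87.8], [0.69, 12.51, 2.6, 0, 0, 0, 87.8], [0.69, 12.51, 2.6, 0, 0, 0, 87.8], [0.69, 12.51, 2.6, 0, 0, 0, 87.8], [0.69, 12.51, 2.6, 0, 0, 0, 87.8], [0.69, 12.51, 2.6, 0, 0, 0, 87.8], [0.69, 12.51, 2.6, 0, 0, 0, 87.8]]
  ]
}}

```text
clock: 9.07
ee_pos: [497.7, 147.7, 122.1]
tcp_rot: [0.035, 0.999, 0.001, 0.001]
wrist_force: [-0.4, -0.3, -0.3]
finger_gap: 1.001
gripper_force: 0.0
```

>>> {"fn": "arm_command", "kwargs": {
  "rows": [
    [[0, 0, -1.2, 0, 0, 0, 87.8], [0, 0, -2.8, 0, 0, 0, 87.8], [0, 0, -3.8, 0, 0, 0, 87.8], [0, 0, -3.8, 0, 0, 0, 87.8], [0, 0, -3.8, 0, 0, 0, 58], [0, 0, -3.8, 0, 0, 0, 58], [0, 0, -3.8, 0, 0, 0, 58], [0, 0, -3.8, 0, 0, 0, 58], [0, 0, -3.8, 0, 0, 0, 58], [0, 0, -3.8, 0, 0, 0, 58], [0, 0, -3.4, 0, 0, 0, 58], [0, 0, -3, 0, 0, 0, 58], [0, 0, -2.6, 0, 0, 0, 58], [0, 0, -2.6, 0, 0, 0, 58], [0, 0, -2.6, 0, 0, 0, 58], [0, 0, -2.6, 0, 0, 0, 58]]
  ]
}}

```text
clock: 10.4
ee_pos: [497.4, 143.6, 56.8]
tcp_rot: [0.037, 0.999, -0.0, 0.0]
wrist_force: [-0.2, -0.5, -3.1]
finger_gap: 0.704
gripper_force: 30.0
```

```bash
python3 -c "
from h import *
np.set_printoptions(precision=2,suppress=True)
heft()"
```

```text
10.6 [497.08 143.47  56.16] 61.4138017018426 29.99882072210312 Fz [np.float64(-3.15), np.float64(-3.66), np.float64(-3.19), np.float64(-3.67), np.float64(-3.54)] [ 0.15  0.22 -3.44] [-0.01 -0.01 -0.03] [  0.01 -50.7  -16.78   0.     0.08  -0.  ]
```

B is the heavy one at 3.4 N. I'll set it down and grip its cover.

>>> {"fn": "arm_command", "kwargs": {
  "rows": [
    [[0, 0, -0.7, 0, 0, 0, 58], [0, 0, -1.17, 0, 0, 0, 58], [0, 0, -1.17, 0, 0, 0, 58], [0, 0, -1.17, 0, 0, 0, 87.8], [0, 0, -1.17, 0, 0, 0, 87.8], [0, 0, -1.17, 0, 0, 0, 87.8], [0, 0, -1.17, 0, 0, 0, 87.8], [0, 0, -0.42, 0, 0, 0, 87.8], [0, 0, -0.42, 0, 0, 0, 87.8], [0, 0, -0.42, 0, 0, 0, 50], [0, 0, -0.42, 0, 0, 0, 50], [0, 0, -0.42, 0, 0, 0, 50], [0, 0, -0.42, 0, 0, 0, 50], [0, 0, -0.42, 0, 0, 0, 50], [0, 0, -0.42, 0, 0, 0, 50], [0, 0, -0.42, 0, 0, 0, 50], [0, 0, -0.42, 0, 0, 0, 50]]
  ]
}}

```text
clock: 12.02
ee_pos: [497.3, 143.5, 45.9]
tcp_rot: [0.037, 0.999, -0.0, -0.0]
wrist_force: [-0.3, -0.1, -0.7]
finger_gap: 0.613
gripper_force: 30.0
```

>>> {"fn": "arm_command", "kwargs": {
  "rows": [
    [[0, 0, 0.5, 0, 0, 0, 50], [0, 0, 1.5, 0, 0, 0, 50], [0, 0, 2.6, 0, 0, 0, 50], [1.2, 0.7, 2.8, 0, 0, 0, 50], [2.4, 1.4, 2.8, 0, 0, 0, 50], [3.6, 2.1, 2.8, 0, 0, 0, 50], [4.6, 2.7, 2.6, 0, 0, 0, 50], [5.14, 2.98, 2, 0, 0, 0, 50], [5.14, 2.98, 1, 0, 0, 0, 50], [5.14, 2.98, 0, 0, 0, 0, 50], [5.14, 2.98, -0.5, 0, 0, 0, 50], [5.14, 2.98, -0.78, 0, 0, 0, 50], [5.14, 2.98, -0.78, 0, 0, 0, 50], [5.14, 2.98, -0.78, 0, 0, 0, 50]]
  ]
}}

```text
clock: 13.18
ee_pos: [626.1, 218.0, 27.0]
tcp_rot: [0.037, 0.999, -0.0, 0.0]
wrist_force: [0.2, 0.5, -0.9]
finger_gap: 0.614
gripper_force: 30.0
```

>>> {"fn": "arm_command", "kwargs": {
  "rows": [
    [[0, 0, 0, 0, 0, 0, 87.8], [0, 0, 0, 0, 0, 0, 87.8], [0, 0, 0, 0, 0, 0, 87.8], [0, 0, 0, 0, 0, 0, 87.8], [0, 0, 1.6, 0, 0, 0, 87.8], [0, 0, 3, 0, 0, 0, 87.8], [-7.84, -3.5, 8.94, 0, 0, 0, 87.8], [-7.84, -3.5, 8.94, 0, 0, 0, 87.8], [-7.84, -3.5, 8.94, 0, 0, 0, 87.8], [-7.84, -3.5, 8.94, 0, 0, 0, 87.8], [-7.84, -3.5, 8.94, 0, 0, 0, 87.8], [-7.84, -3.5, 8.94, 0, 0, 0, 87.8], [-7.84, -3.5, 8.94, 0, 0, 0, 87.8], [-7.84, -3.5, 8.94, 0, 0, 0, 87.8], [-7.84, -3.5, 8.94, 0, 0, 0, 87.8]]
  ]
}}

```text
clock: 14.43
ee_pos: [430.9, 130.7, 250.7]
tcp_rot: [0.037, 0.999, 0.0, 0.001]
wrist_force: [1.0, -0.5, -0.2]
finger_gap: 0.998
gripper_force: 0.0
```

Run:
```python
from h import *
s=monitor.state();print(s['clock'],s['ee_pos'],s['joint_vel']); snap('w4')
```

```text
14.4333 [430.87226658 130.70424782 250.66728145] [ 0.00556287  0.04991235 -0.01363333 -0.0005335  -0.00753067 -0.00033263]
```

>>> {"fn": "arm_command", "kwargs": {
  "rows": [
    [[0, -7.6, 0, 0, 0, 0, 87.8], [0, -7.6, 0, 0, 0, 0, 87.8], [0, -7.6, 0, 0, 0, 0, 87.8], [0, -7.6, 0, 0, 0, 0, 87.8], [0, -7.6, 0, 0, 0, 0, 87.8], [0, -7.6, 0, 0, 0, 0, 87.8], [0, -7.6, 0, 0, 0, 0, 87.8]]
  ]
}}

```text
clock: 15.07
ee_pos: [431.0, -60.4, 248.9]
tcp_rot: [0.038, 0.999, 0.0, -0.001]
wrist_force: [0.4, -0.4, -0.9]
finger_gap: 0.999
gripper_force: 0.0
```

Run:
```python
from h import *
s=monitor.state();print(s['clock'],s['ee_pos'],s['joint_vel']); im5,_=snap('w5')
im4=pickle.load(open('w4.pkl','rb'))[0]
a=cv2.resize(im4[160:310,230:410],None,fx=3,fy=3,interpolation=cv2.INTER_CUBIC)[:450]   # 540x450
b=cv2.resize(im5[325:385,150:500],None,fx=2.2,fy=2.2,interpolation=cv2.INTER_CUBIC)
c=np.zeros((600,800,3),np.uint8); c[:450,:540]=a; c[455:455+b.shape[0],:b.shape[1]]=b
cv2.imwrite('pics/c45.png',c[:,:,::-1])
```

```text
15.0667 [430.96341096 -60.38455871 248.88370219] [ 0.04547782 -0.01659674  0.01538369  0.00991742  0.01042084  0.0100747 ]
```

View pics/c45.png

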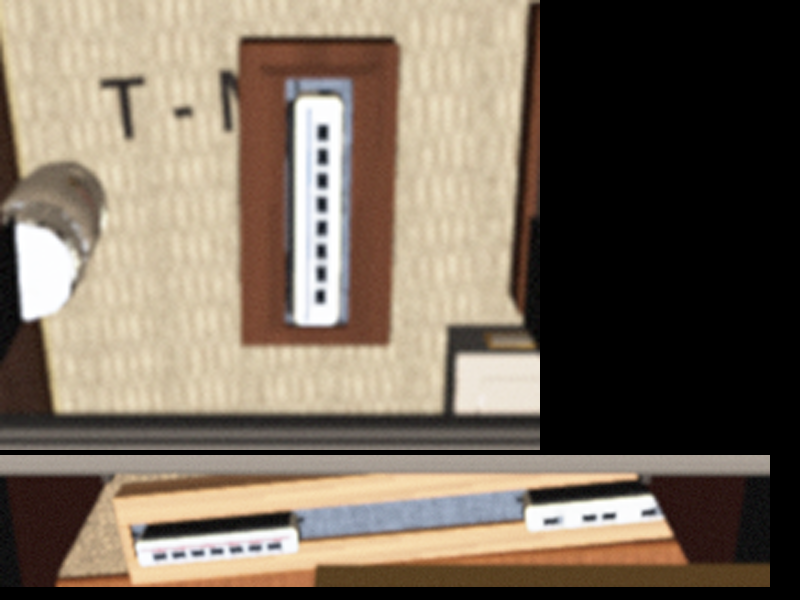

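The crop shows the railcar in B's recess, with its roof centre near w4 pixel (336,230). The stand gap's felt runs from about w5 pixel (286,357) to (389,347). Now I'll measure both in two views.

Run:
```python
from h import *
np.set_printoptions(precision=1,suppress=True)
L=lambda f:pickle.load(open(f+'.pkl','rb'))
import itertools
for f,(x0,x1,y0,y1) in (('w4',(310,360,180,280)),('w5',(470,540,170,290))):
    im,p=L(f); h=cv2.cvtColor(im,cv2.COLOR_RGB2HSV); m=np.zeros(im.shape[:2],np.uint8)
    m[y0:y1,x0:x1]=((h[...,2]>170)&(h[...,1]<30))[y0:y1,x0:x1]
    m=cv2.morphologyEx(m,cv2.MORPH_CLOSE,np.ones((9,9)))
    c=max(cv2.findContours(m,cv2.RETR_EXTERNAL,cv2.CHAIN_APPROX_NONE)[0],key=cv2.contourArea)[:,0].astype(float)
    print(f,c.min(0),c.max(0),rect(p,c,39),rect(p,c,49)[:2]-rect(p,c,39)[:2])
# plinth B in w4: brown mask at z=20
im,p=L('w4'); h=cv2.cvtColor(im,cv2.COLOR_RGB2HSV).astype(int); print('brown',im[250,315],im[170,340],im[200,380],im[330,500])
for f,rng in (('w5',(270,400)),('w2',(300,420))):
    im,p=L(f); I=im.astype(float); d=cv2.GaussianBlur(I[...,2]-I[...,0],(3,3),0)
    m=np.zeros(im.shape[:2],np.uint8); m[333:385,rng[0]:rng[1]]=(d>-5)[333:385,rng[0]:rng[1]]&(I.sum(2)>260)[333:385,rng[0]:rng[1]]
    n,l,st,ce=cv2.connectedComponentsWithStats(m); k=1+st[1:,4].argmax(); print(f,st[k],ce[k])
    M=l==k; cols=np.arange(st[k][0]+6,st[k][0]+st[k][2]-6); up=[];lo=[]
    for c in cols:
        r=np.where(M[:,c])[0]; up.append((c,r.min()-.5)); lo.append((c,r.max()+.5))
    for nm,q in(('up',up),('lo',lo)):
        q=np.array(q);a=np.polyfit(q[:,0],q[:,1],1); e=np.array([[cols[0],np.polyval(a,cols[0])],[cols[-1],np.polyval(a,cols[-1])]])
        for z in(13,18): print(nm,z,onz(p,e,z)[:,:2].ravel())
    xs=np.where(M.sum(0)>4)[0]; cy=ce[k][1]; print('ends',xs.min(),xs.max(),onz(p,[[xs.min(),cy],[xs.max(),cy]],13)[:,:2].ravel())
# top view of the stand
im=cv2.imread('pics/t0.png')[145:180,280:410]; cv2.imwrite('pics/st.png',cv2.resize(im,None,fx=6,fy=6,interpolation=cv2.INTER_CUBIC))
```

```text
w4 [328. 189.] [344. 268.] [492.4 142.4  94.3  18.   -3.9] [-3.7 -0.2]
w5 [494. 180.] [519. 258.] [494.1 140.4  90.9  17.4  -4.1] [-3.8 -5.6]
brown [123  75  56] [216 202 173] [223 209 180] [167 157 146]
w5 [ 284  341  104   22 1274] [336.2 351.5]
up 13 [ 664.  -120.1  660.5    0.8]
up 18 [ 660.  -119.3  656.6    0.1]
lo 13 [ 683.6 -122.1  680.     0.3]
lo 18 [ 679.3 -121.2  675.8   -0.5]
ends 286 387 [ 666.7 -125.7  677.1    8.3]
w2 [ 300  345  111   20 1318] [355.7 352.1]
up 13 [ 665.  -128.9  660.2    1.7]
up 18 [ 660.9 -128.7  656.2    0.2]
lo 13 [ 683.9 -129.1  680.     3. ]
lo 18 [ 679.6 -128.8  675.8    1.5]
ends 300 409 [ 672.6 -137.   672.5    9.2]
```

View pics/st.png

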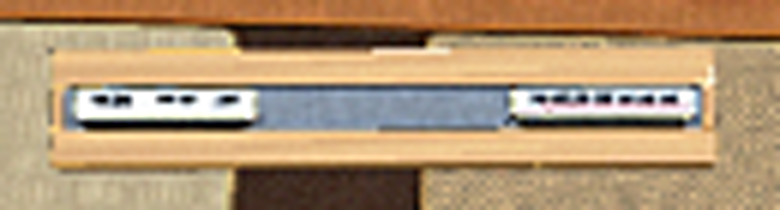

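The railcar is at (493.4,142.4) with yaw about -4.1°. The groove centre is x = 670.1 at gap centre y ≈ -59.5, stand yaw about +1.75°; its measured width of 23.6 mm fits the stated 24 mm. I'll grasp the railcar.

>>> {"fn": "arm_command", "kwargs": {
  "rows": [
    [[2.54, 8.07, 0, 0, 0, 0, 40], [2.54, 8.07, 0, 0, 0, 0, 40], [2.54, 8.07, 0, 0, 0, 0, 40], [2.54, 8.07, 0, 0, 0, 0, 40], [2.54, 8.07, -0.5, 0, 0, 0, 40], [2.54, 8.07, -1.5, 0, 0, 0, 40], [2.54, 8.07, -3, 0, 0, 0, 40], [2.54, 8.07, -4.6, 0, 0, 0, 40], [2.54, 8.07, -6.2, 0, 0, 0, 40], [2.54, 8.07, -7.5, 0, 0, 0, 40], [2.54, 8.07, -8.12, 0, 0, 0, 40], [2.54, 8.07, -8.12, 0, 0, 0, 40], [2.54, 8.07, -8.12, 0, 0, 0, 13], [2.54, 8.07, -8.12, 0, 0, 0, 13], [2.54, 8.07, -8.12, 0, 0, 0, 13], [2.54, 8.07, -8.12, 0, 0, 0, 13], [2.54, 8.07, -8.12, 0, 0, 0, 13], [2.54, 8.07, -8.12, 0, 0, 0, 13]]
  ]
}}

```text
clock: 16.62
ee_pos: [493.7, 142.4, 47.6]
tcp_rot: [0.037, 0.999, 0.0, 0.0]
wrist_force: [-1.4, 0.3, -2.9]
finger_gap: 0.459
gripper_force: 45.3
```

Run:
```python
from h import *
np.set_printoptions(precision=2,suppress=True)
for i in range(3):
    im,p=snap('w6'); s=monitor.state(); print(s['clock'],s['ee_pos'],s['finger_gap']*87.8,s['gripper_force'],s['wrist_force'])
```

```text
16.6667 [493.71 142.34  47.52] 40.17876417711239 45.30858099460602 [-0.61 -0.49 -3.11]
16.7167 [493.66 142.29  47.44] 39.954366454383525 45.306962728500366 [-0.06  0.31 -2.84]
16.7667 [493.64 142.25  47.4 ] 40.22461763652122 45.307161659002304 [-0.71 -0.14 -2.22]
```

View pics/w6.png

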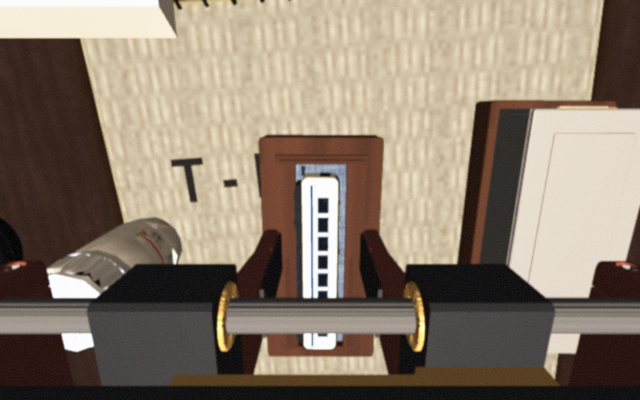

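The fingers are pinching the step rim (40 mm), so the tips sit lower than nominal when part closed. I'll open, raise, narrow to 25 mm and feel for the step from above.

>>> {"fn": "arm_command", "kwargs": {
  "rows": [
    [[0, 0, 0, 0, 0, 0, 55], [0, 0, 0, 0, 0, 0, 55], [0, 0, 0, 0, 0, 0, 55], [0, 0, 0.36, 0, 0, 0, 55], [0, 0, 0.4, 0, 0, 0, 25], [0, 0, 0.4, 0, 0, 0, 25], [0, 0, 0.4, 0, 0, 0, 25], [0, 0, 0.4, 0, 0, 0, 25], [0, 0, 0.4, 0, 0, 0, 25], [0, 0, 0.4, 0, 0, 0, 25], [0, 0, 0.4, 0, 0, 0, 25], [0, 0, 0.32, 0, 0, 0, 25], [0, 0, 0.28, 0, 0, 0, 25], [0, 0, 0.28, 0, 0, 0, 25]]
  ]
}}

```text
clock: 17.93
ee_pos: [493.3, 142.3, 53.8]
tcp_rot: [0.037, 0.999, -0.0, -0.0]
wrist_force: [0.3, -0.2, 0.6]
finger_gap: 0.285
gripper_force: 0.0
```

>>> {"fn": "arm_command", "kwargs": {
  "rows": [
    [[0, 0, -0.06, 0, 0, 0, 25], [0, 0, -0.08, 0, 0, 0, 25], [0, 0, -0.08, 0, 0, 0, 25]]
  ]
}}

```text
clock: 18.18
ee_pos: [493.4, 142.3, 51.9]
tcp_rot: [0.037, 0.999, -0.0, -0.0]
wrist_force: [-0.3, -0.3, 0.2]
finger_gap: 0.283
gripper_force: 0.0
```

>>> {"fn": "arm_command", "kwargs": {
  "rows": [
    [[0, 0, -0.04, 0, 0, 0, 25], [0, 0, -0.06, 0, 0, 0, 25], [0, 0, -0.06, 0, 0, 0, 25]]
  ]
}}

```text
clock: 18.43
ee_pos: [493.4, 142.3, 50.5]
tcp_rot: [0.037, 0.999, -0.0, -0.0]
wrist_force: [0.6, -0.2, -0.5]
finger_gap: 0.286
gripper_force: 0.0
```

>>> {"fn": "arm_command", "kwargs": {
  "rows": [
    [[0, 0, 0, 0, 0, 0, 12], [0, 0, 0, 0, 0, 0, 12], [0, 0, 0, 0, 0, 0, 12], [0, 0, 0, 0, 0, 0, 12], [0, 0, 0.3, 0, 0, 0, 12], [0, 0, 0.8, 0, 0, 0, 12], [0, 0, 1.5, 0, 0, 0, 12], [0, 0, 2.4, 0, 0, 0, 12], [0, 0, 3.2, 0, 0, 0, 12], [0, 0, 3.2, 0, 0, 0, 12], [0, 0, 3.2, 0, 0, 0, 12]]
  ]
}}

```text
clock: 19.35
ee_pos: [494.3, 142.5, 131.7]
tcp_rot: [0.037, 0.999, 0.0, 0.001]
wrist_force: [0.2, 1.1, -2.4]
finger_gap: 0.191
gripper_force: 30.0
```

```bash
python3 -c "
from h import *
np.set_printoptions(precision=2,suppress=True)
heft(2)"
```

```text
19.45 [492.69 142.17 129.92] 16.663353722793243 29.998647272586823 Fz [np.float64(-2.44), np.float64(-1.8), np.float64(-1.6)] [ 0.34  0.73 -1.95] [ 0.03 -0.    0.  ] [  0.01 -47.52 -21.48   0.     0.01   0.  ]
```

>>> {"fn": "arm_command", "kwargs": {
  "rows": [
    [[7.06, -8.07, 0, 0, 0, -14.01, 12], [7.06, -8.07, 0, 0, 0, -14.01, 12], [7.06, -8.07, 0, 0, 0, -14.01, 12], [7.06, -8.07, 0, 0, 0, -14.01, 12], [7.06, -8.07, 0, 0, 0, -14.01, 12], [7.06, -8.07, 0, 0, 0, -14.01, 12], [7.06, -8.07, 0, 0, 0, -14.01, 12], [7.06, -8.07, 0, 0, 0, -14.01, 12], [7.06, -8.07, 0, 0, 0, -14.01, 12], [7.06, -8.07, 0, 0, 0, -14.01, 12], [7.06, -8.07, 0, 0, 0, -14.01, 12], [7.06, -8.07, 0, 0, 0, -14.01, 12], [7.06, -8.07, -0.6, 0, 0, -14.01, 12], [7.06, -8.07, -1.6, 0, 0, -14.01, 12], [7.06, -8.07, -1.6, 0, 0, -14.01, 12], [7.06, -8.07, -1.6, 0, 0, -14.01, 12]]
  ]
}}

```text
clock: 20.78
ee_pos: [667.4, -59.0, 87.7]
tcp_rot: [0.696, 0.718, -0.002, -0.003]
wrist_force: [-0.5, 0.5, -1.9]
finger_gap: 0.192
gripper_force: 30.0
```

Run:
```python
from h import *
np.set_printoptions(precision=2,suppress=True)
im,p=snap('w7'); s=monitor.state(); print(s['clock'],s['ee_pos'],s['tcp_rot'],s['finger_gap']*87.8,s['wrist_force'])
```

```text
20.8333 [668.88 -59.23  89.26] [ 0.7   0.72 -0.   -0.  ] 16.7603055847002 [-0.04  0.16 -1.72]
```

View pics/w7.png

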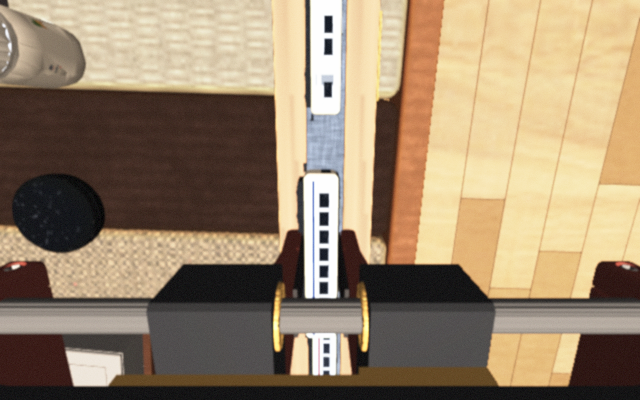

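The held railcar (roof 305–337 at row 180) lines up with the groove felt (about 307–344 at row 145). The fixed car's end is at (326,113). I'll check numerically.

Run:
```python
from h import *
np.set_printoptions(precision=1,suppress=True)
im,p=pickle.load(open('w7.pkl','rb')); I=im.astype(float)
K,R,t=p;print('cam',-R.T@t)
d=cv2.GaussianBlur(I[...,2]-I[...,0],(3,3),0)
for r in (125,135,145,155):
    c=np.where((d[r,290:360]>-10)&(I[r,290:360].sum(1)>200))[0]+290; a,b=c.min()-.5,c.max()+.5
    X=[onz(p,[[u,r]],z)[0][:2] for u,z in((a,18),(a,13),(b,18),(b,13))]; print(r,a,b,*X)
h=cv2.cvtColor(im,cv2.COLOR_RGB2HSV); w=((h[...,2]>190)&(h[...,1]<25))
for r in (20,60,100,190,210,230):
    c=np.where(w[r,295:350])[0]+295; z=31 if r<150 else 80
    print('white',r,c.min(),c.max(),onz(p,[[c.min()-.5,r],[c.max()+.5,r]],z)[:,:2].ravel())
for r0,r1,z in((90,130,31),(160,195,78)):
    print('end',[ (r,int(w[r,310:335].sum())) for r in range(r0,r1,4)])
print(onz(p,[[326,113]],31),onz(p,[[322,173]],78))
wd=lambda r:[ (u,*im[r,u]) for u in range(268,284,3)]
```

```text
cam [665.9   9.7 231. ]
125 306.5 343.5 [656.2   0.6] [655.9   0.4] [679.1   1.3] [679.4   1.1]
135 306.5 343.5 [656.3  -5.5] [656.   -5.8] [679.4  -4.8] [679.7  -5.1]
145 306.5 343.5 [656.4 -11.7] [656.2 -12.2] [679.7 -11. ] [680.  -11.4]
155 306.5 342.5 [656.5 -18. ] [656.3 -18.6] [679.4 -17.3] [679.7 -17.9]
white 20 311 342 [657.8  56.7 675.1  57.2]
white 60 311 340 [658.3  36.6 674.9  37.1]
white 100 312 340 [659.3  15.3 675.9  15.8]
white 190 304 337 [658.2 -26.1 673.9 -25.6]
white 210 305 337 [658.8 -35.8 674.3 -35.3]
white 230 305 336 [659.  -45.7 674.3 -45.2]
end [(90, 15), (94, 15), (98, 23), (102, 23), (106, 23), (110, 25), (114, 20), (118, 0), (122, 0), (126, 0)]
end [(160, 0), (164, 0), (168, 0), (172, 0), (176, 25), (180, 25), (184, 23), (188, 23), (192, 23)]
[[667.9   8.3  31. ]] [[666.5 -18.3  78. ]]
```

The groove centre extrapolates to x ≈ 669.7 and the car's yaw matches, but the car sits about 3–5 mm too far toward -y. I'll shift +3 mm and lower.

>>> {"fn": "arm_command", "kwargs": {
  "rows": [
    [[0, 0.12, 0, 0, 0, 0, 12], [0, 0.12, -0.6, 0, 0, 0, 12], [0, 0.12, -1.1, 0, 0, 0, 12], [0, 0.12, -1.4, 0, 0, 0, 12], [0, 0.12, -1.6, 0, 0, 0, 12], [0, 0.12, -1.75, 0, 0, 0, 12], [0, 0.12, -1.84, 0, 0, 0, 12], [0, 0.12, -1.84, 0, 0, 0, 12]]
  ]
}}

```text
clock: 21.5
ee_pos: [669.9, -56.4, 44.3]
tcp_rot: [0.696, 0.718, -0.0, -0.0]
wrist_force: [0.3, 0.3, -1.6]
finger_gap: 0.189
gripper_force: 30.0
```

>>> {"fn": "arm_command", "kwargs": {
  "rows": [
    [[0, 0, -0.04, 0, 0, 0, 12], [0, 0, -0.07, 0, 0, 0, 12], [0, 0, -0.09, 0, 0, 0, 12], [0, 0, -0.09, 0, 0, 0, 12]]
  ]
}}

```text
clock: 21.83
ee_pos: [670.3, -56.5, 42.7]
tcp_rot: [0.696, 0.718, 0.0, 0.0]
wrist_force: [0.6, -0.3, -1.9]
finger_gap: 0.19
gripper_force: 30.0
```

>>> {"fn": "arm_command", "kwargs": {
  "rows": [
    [[0, 0, -0.03, 0, 0, 0, 12], [0, 0, -0.05, 0, 0, 0, 12], [0, 0, -0.05, 0, 0, 0, 12]]
  ]
}}

```text
clock: 22.08
ee_pos: [670.3, -56.5, 42.6]
tcp_rot: [0.696, 0.718, 0.0, 0.0]
wrist_force: [-2.8, 0.8, 7.9]
finger_gap: 0.191
gripper_force: 30.0
```

The car is down on the felt at the expected height. I'll release with a small opening, rise and check.

>>> {"fn": "arm_command", "kwargs": {
  "rows": [
    [[0, 0, 0.05, 0, 0, 0, 26], [0, 0, 0.05, 0, 0, 0, 26], [0, 0, 0.1, 0, 0, 0, 26], [0, 0, 0.5, 0, 0, 0, 26], [0, 0, 1.5, 0, 0, 0, 60], [0, -1, 3, 0, 0, 0, 87.8], [0, -2, 4.4, 0, 0, 0, 87.8], [0, -2, 5.2, 0, 0, 0, 87.8], [0, -2, 5.2, 0, 0, 0, 87.8], [0, -2, 5.2, 0, 0, 0, 87.8]]
  ]
}}

```text
clock: 22.92
ee_pos: [671.3, -107.2, 173.6]
tcp_rot: [0.697, 0.717, 0.001, 0.002]
wrist_force: [0.3, 0.5, 0.3]
finger_gap: 0.71
gripper_force: 0.0
```

Run:
```python
from h import *
np.set_printoptions(precision=2,suppress=True)
im,p=snap('w8'); s=monitor.state(); print(s['clock'],s['ee_pos'],s['finger_gap']*87.8,s['wrist_force'])
```

```text
22.9667 [ 669.93 -106.39  171.63] 66.43147498018762 [-0.17  0.28 -0.42]
```

View pics/w8.png

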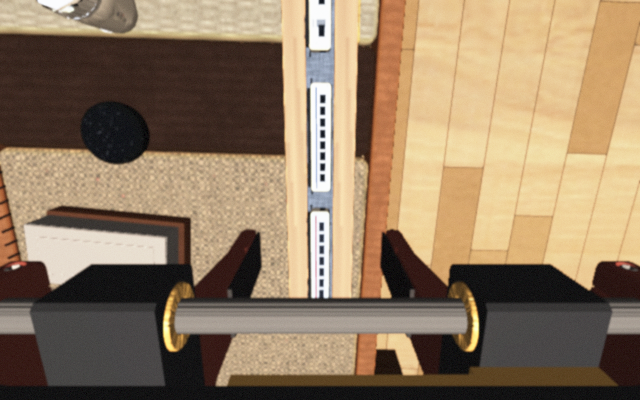

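The railcar sits straight in the groove between the two fixed cars: roof rows 83–190, neighbours ending at 50 and starting at 210. Next I'll look at the cover and plinth B together.

>>> {"fn": "arm_command", "kwargs": {
  "rows": [
    [[-6.6, 11.46, 5.16, 0, 0, 14.01, 87.8], [-6.6, 11.46, 5.16, 0, 0, 14.01, 87.8], [-6.6, 11.46, 5.16, 0, 0, 14.01, 87.8], [-6.6, 11.46, 5.16, 0, 0, 14.01, 87.8], [-6.6, 11.46, 5.16, 0, 0, 14.01, 87.8], [-6.6, 11.46, 5.16, 0, 0, 14.01, 87.8], [-6.6, 11.46, 5.16, 0, 0, 14.01, 87.8], [-6.6, 11.46, 5.16, 0, 0, 14.01, 87.8], [-6.6, 11.46, 5.16, 0, 0, 14.01, 87.8], [-6.6, 11.46, 5.16, 0, 0, 14.01, 87.8], [-6.6, 11.46, 5.16, 0, 0, 14.01, 87.8], [-6.6, 11.46, 5.16, 0, 0, 14.01, 87.8], [-6.6, 11.46, 5.16, 0, 0, 14.01, 87.8], [-6.6, 11.46, 5.16, 0, 0, 14.01, 87.8], [-6.6, 11.46, 5.16, 0, 0, 14.01, 87.8]]
  ]
}}

```text
clock: 24.22
ee_pos: [504.3, 180.1, 299.0]
tcp_rot: [0.038, 0.999, -0.0, -0.001]
wrist_force: [-0.4, 0.1, -0.9]
finger_gap: 1.004
gripper_force: 0.0
```

Run:
```python
from h import *
np.set_printoptions(precision=1,suppress=True)
im,p=snap('w9'); s=monitor.state(); print(s['clock'],s['ee_pos'],s['tcp_rot'])
cv2.imwrite('pics/w9c.png',cv2.resize(im[60:330,200:520],None,fx=2,fy=2,interpolation=cv2.INTER_CUBIC)[:,:,::-1])
for z,lo in((28,0),(48,0)):
    for c in tops(im): print(z,c.min(0),c.max(0),rect(p,c,z))
def brown(im,p,win):
    I=im.astype(int); m=((I[...,0]-I[...,2]>35)&(I.sum(2)<330)&(I.sum(2)>130)).astype(np.uint8)
    x0,x1,y0,y1=win; M=np.zeros_like(m); M[y0:y1,x0:x1]=m[y0:y1,x0:x1]; M=cv2.morphologyEx(M,cv2.MORPH_OPEN,np.ones((3,3)))
    c=max(cv2.findContours(M,cv2.RETR_EXTERNAL,cv2.CHAIN_APPROX_NONE)[0],key=cv2.contourArea)[:,0].astype(float)
    return c
for f in('w4','w6','w9'):
    im,p=pickle.load(open(f+'.pkl','rb')); u=proj(p,[[497.4,143.5,20]])[0]
    w=[int(v) for v in (u[0]-75,u[0]+75,max(0,u[1]-110),u[1]+90)]
    c=brown(im,p,w); print(f,u,c.min(0),c.max(0),rect(p,c,20))
```

```text
24.2667 [504.5 180.  299.3] [ 0.  1. -0. -0.]
28 [335. 212.] [377. 294.] [623.3 216.7 118.6  55.6  -4.2]
28 [361. 130.] [409. 204.] [509.6 258.2  93.2  56.6  -4.3]
28 [  0. 130.] [ 59. 219.] [ 485.8 -187.9  113.6   56.2   -4. ]
48 [335. 212.] [377. 294.] [614.2 215.2 112.9  52.9  -4.2]
48 [361. 130.] [409. 204.] [505.9 254.6  88.7  53.8  -4.3]
48 [  0. 130.] [ 59. 219.] [ 483.3 -169.9  108.2   53.4   -4. ]
w4 [336.5 228.1] [309. 174.] [362. 274.] [494.7 141.9 124.8  60.7  -4.3]
w6 [325.8 249.6] [259. 139.] [382. 297.] [481.9 141.7  89.2  62.9  -4.2]
w9 [292.5 164.3] [265. 116.] [314. 212.] [499.  140.  123.   61.2  -4.6]
```

View pics/w9c.png

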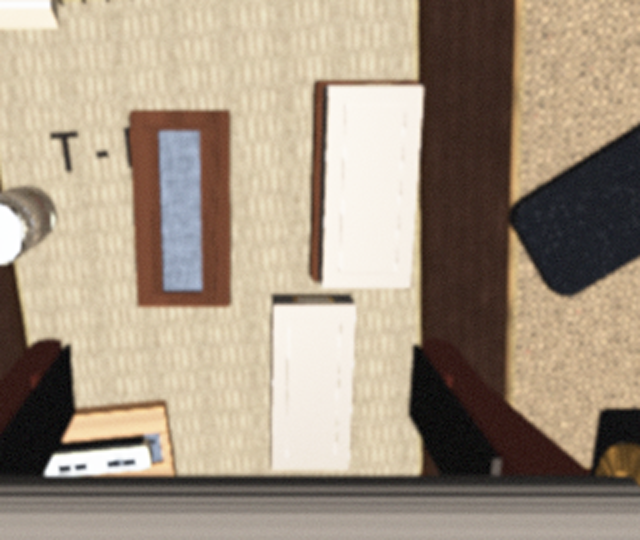

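The cover lies at about (623–626,217), yaw -4.2°, and plinth B is empty and open. I'll check B's centre from its felt recess.

Run:
```python
from h import *
np.set_printoptions(precision=1,suppress=True)
for f in('w4','w9'):
    im,p=pickle.load(open(f+'.pkl','rb')); I=im.astype(int); u=proj(p,[[497.4,143.5,20]])[0]
    x0,x1,y0,y1=[int(v) for v in (u[0]-40,u[0]+40,u[1]-70,u[1]+70)]
    m=np.zeros(im.shape[:2],np.uint8); m[y0:y1,x0:x1]=(I[...,2]-I[...,0]>5)[y0:y1,x0:x1]
    m=cv2.morphologyEx(m,cv2.MORPH_OPEN,np.ones((3,3)))
    c=max(cv2.findContours(m,cv2.RETR_EXTERNAL,cv2.CHAIN_APPROX_NONE)[0],key=cv2.contourArea)[:,0].astype(float)
    print(f,c.min(0),c.max(0),rect(p,c,21),rect(p,c,25.5))
im,p=pickle.load(open('w9.pkl','rb')); print(proj(p,[[497.4,142.3,21],[626,218,28]]))
```

```text
w4 [332. 201.] [339. 231.] [482.2 143.3  36.9   8.3  -3.7] [480.7 143.2  36.4   8.2  -3.7]
w9 [280. 126.] [300. 204.] [499.3 140.   99.6  24.4  -4.3] [498.6 140.4  98.5  24.1  -4.3]
[[291.5 164.5]
 [356.8 256.2]]
```

The x estimates differ by a few mm between views, partly because w4 was taken while settling. I'll repeat view w1's exact pose at rest to compare B now against before.

>>> {"fn": "arm_command", "kwargs": {
  "rows": [
    [[-3.02, 0.36, -1.94, 0, 0, 0.7, 87.8], [-3.02, 0.36, -1.94, 0, 0, 0.7, 87.8], [-3.02, 0.36, -1.94, 0, 0, 0.7, 87.8], [-3.02, 0.36, -1.94, 0, 0, 0.7, 87.8], [-3.02, 0.36, -1.94, 0, 0, 0.7, 87.8], [-3.02, 0.36, -1.94, 0, 0, 0.7, 87.8], [-3.02, 0.36, -1.94, 0, 0, 0.7, 87.8], [-3.02, 0.36, -1.94, 0, 0, 0.7, 87.8], [-3.02, 0.36, -1.94, 0, 0, 0.7, 87.8]]
  ]
}}

```text
clock: 25.02
ee_pos: [430.8, 189.1, 252.2]
tcp_rot: [0.0, 1.0, 0.0, 0.001]
wrist_force: [-0.6, -0.5, -0.7]
finger_gap: 1.002
gripper_force: 0.0
```

Run:
```python
from h import *
np.set_printoptions(precision=2,suppress=True)
im,p=snap('w10'); s=monitor.state(); print(s['clock'],s['ee_pos'],s['tcp_rot'],s['joint_vel'])
im1,p1=pickle.load(open('w1.pkl','rb')); print(-p1[1].T@p1[2],-p[1].T@p[2])
for c in tops(im): print(c.min(0),c.max(0),rect(p,c,48))
I=im.astype(int); m=np.zeros(im.shape[:2],np.uint8); u=proj(p,[[497.4,143.5,20]])[0]; x0,x1,y0,y1=[int(v) for v in (u[0]-40,u[0]+40,u[1]-70,u[1]+70)]
m[y0:y1,x0:x1]=(I[...,2]-I[...,0]>5)[y0:y1,x0:x1]; m=cv2.morphologyEx(m,cv2.MORPH_OPEN,np.ones((3,3)))
c=max(cv2.findContours(m,cv2.RETR_EXTERNAL,cv2.CHAIN_APPROX_NONE)[0],key=cv2.contourArea)[:,0].astype(float); print('felt',c.min(0),c.max(0),rect(p,c,21))
# corner of plinth B top rim near robot (visible both times): brown boundary rows/cols
for nm,(J,q) in (('w1',(im1,p1)),('w10',(im,p))):
    J=J.astype(int); b=((J[...,0]-J[...,2]>30)&(J.sum(2)<360)); 
    for col in (275,285,295):
        r=np.where(b[150:215,col])[0]+150; print(nm,col,r.min() if len(r) else None, onz(q,[[col,r.min()-.5]],20)[0] if len(r) else '')
    for row in (210,230,250,270):
        r=np.where(b[row,240:330])[0]+240; print(nm,'row',row,r.min(),r.max(), onz(q,[[r.max()+.5,row]],20)[0])
```

```text
25.0667 [430.44 189.07 252.01] [0. 1. 0. 0.] [-0.   -0.    0.01 -0.    0.   -0.  ]
[358.25 188.02 394.56] [359.84 187.72 395.24]
[354. 178.] [413. 281.] [490.41 255.68 118.82  53.73  -4.1 ]
felt [269. 190.] [292. 270.] [500.25 139.99 101.22  24.42  -4.21]
w1 275 176 [430.06 136.46  20.  ]
w1 285 179 [433.54 147.71  20.  ]
w1 295 179 [433.55 159.09  20.  ]
w1 row 210 308 310 [470.97 176.41  20.  ]
w1 row 230 306 309 [495.71 175.01  20.  ]
w1 row 250 305 307 [521.28 172.37  20.  ]
w1 row 270 304 306 [547.71 170.86  20.  ]
w10 275 175 [431.63 136.07  20.  ]
w10 285 176 [432.8 147.4  20. ]
w10 295 178 [435.13 158.73  20.  ]
w10 row 210 256 307 [473.82 172.55  20.  ]
w10 row 230 256 306 [498.66 171.09  20.  ]
w10 row 250 255 305 [524.32 169.58  20.  ]
w10 row 270 255 303 [550.86 166.79  20.  ]
```

B is now at about (500.3,140.0) in the camera frame. The pinch shifted it about (+0.7,-3.3) mm, and the felt measures 101 x 24 mm as it should. I'll now check the cover from a similar relative viewpoint.

>>> {"fn": "arm_command", "kwargs": {
  "rows": [
    [[5.46, 1.16, 0, 0, 0, -0.7, 87.8], [5.46, 1.16, 0, 0, 0, -0.7, 87.8], [5.46, 1.16, 0, 0, 0, -0.7, 87.8], [5.46, 1.16, 0, 0, 0, -0.7, 87.8], [5.46, 1.16, 0, 0, 0, -0.7, 87.8], [5.46, 1.16, 0, 0, 0, -0.7, 87.8], [5.46, 1.16, 0, 0, 0, -0.7, 87.8], [5.46, 1.16, 0, 0, 0, -0.7, 87.8], [5.46, 1.16, 0, 0, 0, -0.7, 87.8]]
  ]
}}

```text
clock: 25.82
ee_pos: [564.7, 217.9, 251.9]
tcp_rot: [0.037, 0.999, -0.0, -0.0]
wrist_force: [-0.2, -0.1, -1.0]
finger_gap: 0.998
gripper_force: 0.0
```

Run:
```python
from h import *
np.set_printoptions(precision=2,suppress=True)
im,p=snap('w11'); s=monitor.state(); print(s['clock'],s['ee_pos'],s['joint_vel'])
for c in tops(im): print(c.min(0),c.max(0),rect(p,c,28))
```

```text
25.8667 [564.92 217.89 251.96] [-0.    0.   -0.01  0.   -0.    0.  ]
[301. 175.] [348. 272.] [623.56 216.41 118.55  54.14  -4.24]
```

The cover measures 118.6 x 54.1 mm at yaw -4.2°, undisturbed. I'll re-grip it where it was set down.

>>> {"fn": "arm_command", "kwargs": {
  "rows": [
    [[2.4, 0, 0, 0, 0, 0, 87.8], [2.4, 0, -1.6, 0, 0, 0, 87.8], [2.4, 0, -3.2, 0, 0, 0, 87.8], [2.4, 0, -4.8, 0, 0, 0, 87.8], [2.4, 0, -6.4, 0, 0, 0, 87.8], [2.4, 0, -7.8, 0, 0, 0, 87.8], [2.4, 0, -8.7, 0, 0, 0, 87.8], [2.4, 0, -8.98, 0, 0, 0, 87.8], [2.4, 0, -8.98, 0, 0, 0, 50], [2.4, 0, -8.98, 0, 0, 0, 50], [2.4, 0, -8.98, 0, 0, 0, 50], [2.4, 0, -8.98, 0, 0, 0, 50], [2.4, 0, -8.98, 0, 0, 0, 50], [2.4, 0, -8.98, 0, 0, 0, 50], [2.4, 0, -8.98, 0, 0, 0, 50], [2.4, 0, -8.98, 0, 0, 0, 50]]
  ]
}}

```text
clock: 27.2
ee_pos: [627.0, 218.3, 28.7]
tcp_rot: [0.037, 0.999, 0.0, 0.001]
wrist_force: [-1.2, 0.5, 7.8]
finger_gap: 0.611
gripper_force: 30.0
```

```bash
python3 -c "
from h import *
np.set_printoptions(precision=2,suppress=True)
heft(3)"
```

```text
27.35 [627.01 218.33  28.76] 53.88243469299307 30.001205429434776 Fz [np.float64(7.85), np.float64(7.78), np.float64(6.82), np.float64(6.81)] [-1.15 -0.18  7.32] [-0.    0.11  0.01] [ -0.14 -58.64 -18.31  -0.01  -0.27   0.  ]
```

>>> {"fn": "arm_command", "kwargs": {
  "rows": [
    [[0, 0, 0.4, 0, 0, 0, 50], [0, 0, 1.2, 0, 0, 0, 50], [0, 0, 2.4, 0, 0, 0, 50], [0, 0, 3.4, 0, 0, 0, 50], [-1.2, -0.74, 3.4, 0, 0, 0, 50], [-2.4, -1.48, 3.4, 0, 0, 0, 50], [-3.6, -2.2, 3.4, 0, 0, 0, 50], [-4.6, -2.83, 3.4, 0, 0, 0, 50], [-5.06, -3.12, 3.2, 0, 0, 0, 50], [-5.06, -3.12, 2.6, 0, 0, 0, 50], [-5.06, -3.12, 1.8, 0, 0, 0, 50], [-5.06, -3.12, 1.3, 0, 0, 0, 50], [-5.06, -3.12, 1.3, 0, 0, 0, 50], [-5.06, -3.12, 1.3, 0, 0, 0, 50]]
  ]
}}

```text
clock: 28.52
ee_pos: [499.1, 140.0, 59.7]
tcp_rot: [0.037, 0.999, -0.0, -0.001]
wrist_force: [0.2, 0.5, 0.1]
finger_gap: 0.611
gripper_force: 30.0
```

Run:
```python
from h import *
np.set_printoptions(precision=2,suppress=True)
im,p=snap('w12'); s=monitor.state(); print(s['clock'],s['ee_pos'],s['finger_gap']*87.8,s['wrist_force'])
for z in (56,):
    for c in tops(im): print(c.min(0),c.max(0),rect(p,c,z))
I=im.astype(int); b=((I[...,0]-I[...,2]>30)&(I.sum(2)<360)&(I.sum(2)>120))
print('rows')
for col in (300,320,340,350):
    r=np.where(b[60:290,col])[0]+60; print(col,r.min(),r.max(),onz(p,[[col,r.min()-.5]],0)[0] if len(r) else '')
for row in (150,170,190,210):
    r=np.where(b[row,230:420])[0]+230
    if len(r): print(row,r.min(),r.max(),onz(p,[[r.min()-.5,row],[r.max()+.5,row]],20)[:,:2].ravel())
```

```text
28.5667 [499.73 140.09  60.23] 53.88789117366474 [ 0.72  0.5  -0.26]
[268. 334.] [372. 364.] [547.48 134.81  53.74  18.16  85.8 ]
[500. 130.] [634. 295.] [484.75 250.11  79.48  50.05  -4.21]
[258. 130.] [383. 296.] [476.94 140.17  80.05  54.32  -4.21]
rows
300 123 123 [434.96 131.12   0.  ]
320 123 123 [435.83 142.9    0.  ]
340 123 123 [436.69 154.68   0.  ]
350 123 128 [437.13 160.57   0.  ]
```

Run:
```python
from h import *
np.set_printoptions(precision=1,suppress=True)
im,p=pickle.load(open('w12.pkl','rb')); h=cv2.cvtColor(im,cv2.COLOR_RGB2HSV)
m=((h[...,2]>185)&(h[...,1]<40)).astype(np.uint8); m=cv2.morphologyEx(m,cv2.MORPH_OPEN,np.ones((3,3)))
m[:, :245]=0; m[:,395:]=0; m[:100]=0; m[380:]=0
ys,xs=np.where(m); c=np.c_[xs,ys].astype(float); print(c.min(0),c.max(0))
for z in(57,59.5,62): print(z,rect(p,c,z))
for col in(290,320,350): print(col,[tuple(im[r,col]) for r in range(117,135,1)])
```

```text
[258. 130.] [383. 364.]
57 [496.3 138.7 119.   53.9  -4.2]
59.5 [495.2 138.8 117.   53.   -4.2]
62 [494.  138.9 115.   52.1  -4.2]
290 [(np.uint8(193), np.uint8(179), np.uint8(155)), (np.uint8(199), np.uint8(185), np.uint8(161)), (np.uint8(200), np.uint8(189), np.uint8(162)), (np.uint8(204), np.uint8(191), np.uint8(167)), (np.uint8(205), np.uint8(191), np.uint8(167)), (np.uint8(179), np.uint8(166), np.uint8(142)), (np.uint8(114), np.uint8(97), np.uint8(81)), (np.uint8(76), np.uint8(48), np.uint8(31)), (np.uint8(83), np.uint8(52), np.uint8(34)), (np.uint8(69), np.uint8(51), np.uint8(41)), (np.uint8(65), np.uint8(54), np.uint8(44)), (np.uint8(85), np.uint8(76), np.uint8(71)), (np.uint8(133), np.uint8(122), np.uint8(113)), (np.uint8(193), np.uint8(179), np.uint8(163)), (np.uint8(222), np.uint8(208), np.uint8(191)), (np.uint8(232), np.uint8(221), np.uint8(205)), (np.uint8(234), np.uint8(226), np.uint8(209)), (np.uint8(233), np.uint8(223), np.uint8(208))]
320 [(np.uint8(177), np.uint8(159), np.uint8(134)), (np.uint8(175), np.uint8(159), np.uint8(133)), (np.uint8(173), np.uint8(157), np.ui
[... 843 characters left out ...]
int8(141)), (np.uint8(184), np.uint8(168), np.uint8(142)), (np.uint8(177), np.uint8(161), np.uint8(135)), (np.uint8(156), np.uint8(140), np.uint8(117)), (np.uint8(96), np.uint8(81), np.uint8(65)), (np.uint8(69), np.uint8(47), np.uint8(34)), (np.uint8(81), np.uint8(52), np.uint8(34)), (np.uint8(90), np.uint8(67), np.uint8(42)), (np.uint8(108), np.uint8(88), np.uint8(54)), (np.uint8(112), np.uint8(98), np.uint8(76)), (np.uint8(140), np.uint8(129), np.uint8(117)), (np.uint8(192), np.uint8(178), np.uint8(165)), (np.uint8(224), np.uint8(211), np.uint8(195)), (np.uint8(234), np.uint8(224), np.uint8(209)), (np.uint8(235), np.uint8(227), np.uint8(213)), (np.uint8(234), np.uint8(226), np.uint8(211))]
```

Run:
```python
from h import *
np.set_printoptions(precision=1,suppress=True)
im,p=pickle.load(open('w12.pkl','rb')); I=im.astype(int).sum(2)
for r in (122,123,124,125,126,127,128): print(r,''.join('#' if v<240 else '+' if v<330 else '.' for v in I[r,240:400]))
print(-p[1].T@p[2])
for r,z in((124,20),(124,0)):
    k=np.where(I[r,240:400]<300)[0]+240; print(k.min(),k.max(),onz(p,[[k.min()-.5,r],[k.max()+.5,r]],z))
print('cover near corners',onz(p,[[258,130],[383,130]],57))
```

```text
122 ................................................................................................................................................................
123 ................................++###++++++##+#+++++++##++++++++###+++++++#+#+#####++++++++##+++++++##+++++++++##+++++++#####++++#####+++.......................
124 ..............................+############################++++#####+##########+#####+######+###+#+#######################################+.....................
125 .............................###########################++...............................................+#################################++...................
126 ...........................+########################.........................................................+###############################...................
127 .......................+++#########################+..........................................................+##############################+..................
128 .....................++++##########################+..........................................................+#############################++..................
[428.7 143.8 203. ]
270 377 [[433.9 116.1  20. ]
 [438.2 173.5  20. ]]
270 377 [[434.5 113.1   0. ]
 [439.2 176.7   0. ]]
cover near corners [[435.  116.5  57. ]
 [438.9 169.7  57. ]]
```

In the same image, the plinth lies about (+3,+1.4) mm from the held cover. I'll shift (+1.8,+1.3) mm, which also fits the grip history, and lower while feeling for contact.

>>> {"fn": "arm_command", "kwargs": {
  "rows": [
    [[0.07, 0.05, 0, 0, 0, 0, 50], [0.07, 0.05, -0.1, 0, 0, 0, 50], [0.07, 0.05, -0.2, 0, 0, 0, 50], [0.07, 0.05, -0.28, 0, 0, 0, 50], [0.07, 0.05, -0.34, 0, 0, 0, 50], [0.07, 0.05, -0.34, 0, 0, 0, 50]]
  ]
}}

```text
clock: 29.07
ee_pos: [500.9, 141.3, 50.8]
tcp_rot: [0.037, 0.999, -0.0, -0.0]
wrist_force: [0.5, -0.1, 0.3]
finger_gap: 0.612
gripper_force: 30.0
```

>>> {"fn": "arm_command", "kwargs": {
  "rows": [
    [[0, 0, -0.05, 0, 0, 0, 50], [0, 0, -0.1, 0, 0, 0, 50], [0, 0, -0.1, 0, 0, 0, 50]]
  ]
}}

```text
clock: 29.32
ee_pos: [501.3, 141.3, 48.8]
tcp_rot: [0.037, 0.999, -0.0, 0.0]
wrist_force: [-0.9, -0.1, 1.7]
finger_gap: 0.613
gripper_force: 30.0
```

Contact at 48.8 mm is the expected seat height (48.7 mm). I'll press lightly, release and rise.

>>> {"fn": "arm_command", "kwargs": {
  "rows": [
    [[0, 0, -0.03, 0, 0, 0, 50], [0, 0, -0.03, 0, 0, 0, 50], [0, 0, -0.01, 0, 0, 0, 87.8], [0, 0, 0, 0, 0, 0, 87.8], [0, 0, 0, 0, 0, 0, 87.8], [0, 0, 0, 0, 0, 0, 87.8], [0, 0, 0.4, 0, 0, 0, 87.8], [0, 0, 1.6, 0, 0, 0, 87.8], [-1, 0.5, 3.2, 0, 0, 0, 87.8], [-2.87, 1.9, 5, 0, 0, 0, 87.8], [-2.87, 1.9, 6.6, 0, 0, 0, 87.8], [-2.87, 1.9, 8.12, 0, 0, 0, 87.8], [-2.87, 1.9, 8.12, 0, 0, 0, 87.8], [-2.87, 1.9, 8.12, 0, 0, 0, 87.8], [-2.87, 1.9, 8.12, 0, 0, 0, 87.8], [-2.87, 1.9, 8.12, 0, 0, 0, 87.8]]
  ]
}}

```text
clock: 30.65
ee_pos: [429.0, 188.6, 251.3]
tcp_rot: [0.037, 0.999, -0.0, -0.0]
wrist_force: [0.1, -0.9, -1.2]
finger_gap: 0.999
gripper_force: 0.0
```

Run:
```python
from h import *
np.set_printoptions(precision=2,suppress=True)
im,p=snap('w13'); s=monitor.state(); print(s['clock'],s['ee_pos'],s['joint_vel'],s['wrist_force'])
for c in tops(im):
    print(c.min(0),c.max(0),rect(p,c,48))
    X=onz(p,c,48); 
    # height from image size: try z giving 119 length
    print([ (z,rect(p,c,z)[2:4].round(1)) for z in (46,54)])
im2=optics.get_image('side'); cv2.imwrite('pics/s1.png',im2[:,:,::-1])
```

```text
30.7 [428.71 188.37 250.57] [-0.    0.02  0.01 -0.    0.    0.  ] [-0.58  0.07  0.31]
[257. 191.] [307. 290.] [497.23 140.1  117.42  53.42  -4.2 ]
[(46, array([118.1,  53.7])), (54, array([115.4,  52.5]))]
[362. 177.] [415. 278.] [490.48 255.74 117.26  53.38  -4.21]
[(46, array([117.9,  53.7])), (54, array([115.2,  52.5]))]
```

Cover B now matches untouched cover A in apparent size (117.4 x 53.4 against 117.3 x 53.4 mm) and yaw, so it is seated level. I'm handing in.

```bash
python3 -c "
from h import *
print(ctrl.close_job())"
```

```text
the job is handed in; nothing more can be done
None
```

The job is handed in at about 31 s: case B held the railcar (3.4 N against about 2 N for D and C; A was not hefted), the railcar is down in the stand gap, B's cover is seated again, and while I was gripping the railcar the fingers nudged plinth B about 3 mm.

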